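# Set the tube mixer's speed selector to the green dot and start it

### The job

The tubes in the bench mixer have to be shaken at the speed that the green dot marks on its dial: gently push the black pointer selector round clockwise with a fingertip, click by click, until it rests in the click that points at the green dot, without running past it. Only then press the white start key right down and let it come up again. Grip and lift nothing, and leave the tubes and the things around the mixer where they are.

Things in the scene. Friction and masses are not known exactly. Their poses are not given: they have to be found in the camera images.
- mixer: white bench tube mixer, fixed to the worktop, 260 mm (x) by 230 mm (y); origin on the worktop under it, x towards its back, y to its left, z up. Its flat deck with a grey panel lies 50 mm above the worktop and carries dial and start key in front; behind, from x = 72 mm on, stands the aluminium tube block, its tubes up to 150 mm above the worktop.
- selector_axis (a point): point on the upright turning axis of the black pointer selector, 34 mm above the deck. z up; x points along the pointer and turns with it; clockwise from above is towards -y. The pointer is an upright bar 12 mm wide, reaching 42 mm ahead of the axis and 14 mm behind, its top 35 mm above the deck, on a round skirt (46 mm across, top 11 mm above the deck).
- selector_tip (a point): middle of the pointer's outer end face, 42 mm from the turning axis, 21 mm above the deck; a white line runs along the pointer's top
- selector (a joint): turn in rad, growing clockwise from above. Eight clicks 0.524 rad apart, at 0, 0.524 ... 3.665, shown by white ticks; it starts in one of the first three. A push of 2 to 6 N on the bar's side 34 mm out turns it; past half-way it snaps on to the next click by itself and stays. Over 20 N between fingers and selector counts as gripping or forcing it.
- green_mark_c (a point): centre of the flat green dot, 13 mm across, on the deck, 57 mm from the selector's axis, at the fifth, sixth or seventh click (joint value 2.094, 2.618 or 3.142); in that click the pointer aims straight at it. A blue and a yellow dot take the two other places.
- start_key (a joint): travel of the start key in m: 0 up, 0.006 fully down; pressed counts from 0.004. A spring brings it up again; fully down takes 4.5 N.
- start_key_top (a point): centre of the top face of the round white start key (24 mm across, in a black ring housing on the deck to the right of the dial); it is pressed straight down
- c_sample_tube_05 (a point): point on the axis of a capped sample tube (red or orange cap 19 mm across, 87 mm long), 45 mm above its foot; it stands loosely in the aluminium block at the back of the mixer; to be left alone
- c_sample_tube_01 (a point): point on the axis of a capped sample tube (red or orange cap 19 mm across, 92 mm long), 45 mm above its foot; it stands loosely in the aluminium block at the back of the mixer; to be left alone
- c_sample_tube_09 (a point): point on the axis of a capped sample tube (red or orange cap 19 mm across, 96 mm long), 45 mm above its foot; it stands loosely in the aluminium block at the back of the mixer; to be left alone
- timer: white count-down timer, 64 x 64 x 22 mm, lying left of the mixer; origin at the centre of its underside; to be left alone
- label_roll: white roll of labels, 58 mm across and 24 mm high, right of the mixer; origin at the centre of its underside; to be left alone
- marker: black and white marker pen, 134 mm long, 15 mm high, right of the mixer; origin at the centre of its underside; to be left alone
- forceps: steel forceps, 128 mm long, 8 mm high, left of the mixer; origin at the centre of its underside; to be left alone

How it is judged:
By the outcome, as a careful person would: the job done as asked, in the order asked, and still so for the second after the job is handed in, with the robot touching nothing.
It also fails if it takes over 64 s, if anything falls off the work surface, if the arm or the gripper's body presses on something with over 40 N, if the wrist force passes 120 N, or if a joint passes its speed limit or range.

### The arm

A 6-joint arm with a two-finger parallel gripper is mounted at the origin on a cart in front of the work surface, level with it; the furniture and walls round the work are solid. World frame = base frame: x ahead of the robot, y to its left, z up, the work surface at z = 0. Lengths are in m, angles in rad, forces in N, time in s.
With the tool pointing down it reaches from about 0.3 to 0.75 m from the base axis. Payload 8.5 kg.
Tool frame: the origin (TCP) lies at the very end of the fingers, on their centre line; the grasp point (between the pads) lies arm.grasp_offset behind it (arm.grasp_offset is the distance from the TCP to the grasp point, in m); z points along the fingers, y is the line along which they close (so a half turn about z gives the same grasp; the last joint's range is limited). The gripper opens to 85 mm and grips with 20 to 120 N. Pads are 22 mm wide; open, the fingers measure 114 mm over their backs; the gripper's body (76 mm by 85 mm) begins 54 mm behind the grasp point. The pads swing forward as they close: fully open they stand 13 mm farther back than shut.
Start: joints at [1.057, 0.381, 1.297, -0, 1.464, -0.215], TCP at [0.162, 0.526, 0.194] pointing down, gripper open.
Joint ranges: [-3.11, 3.11], [-0.89, 2.33], [0.22, 2.48], [-1.42, 4.56], [0.17, 2.85], [-2.88, 2.88]. Speed limits (rad/s): [2.39, 2.39, 3.14, 3.14, 3.14, 3.14].

### API

Orientations are given as a 3x3 rotation matrix whose columns are the frame's x, y, z axes.
In Python, from bench import arm gives the robot as it stands. The module is installed in compiled form; this text tells all that it offers.
- The arm moves only by the tool send_rows, never from a script. Its argument "rows" is text: rows parted by semicolons, each of 5 numbers parted by spaces: the shift along the tool's x, y, z in m, then the turn about the tool's z in degrees, then the opening, from 0 (shut) to 1 (fully open). A call has 1 to 20 rows; each row shifts and turns the commanded pose from where the row before left it, along the tool's axes as they then stand; what a row does not reach is not made up. A row lasts 1/12 s, in which the tool goes at most 41.7 mm and 7.16 degrees, less where a joint would pass 70% of its speed; a pose out of reach is approached as far as the arm can. A call is refused whole if a number of a shift passes 0.0417 or a number of a turn 7.16, either way. A call with a gripper value outside its range is refused whole. The fingers move at their own pace and stop on an object; "newtons" is the grip in N (left out, the last holds). Time passes only in rows, so rows that do not move let the fingers close. It gives the time, the measured TCP pose, the force, the opening and the grip force at its end, in the units of the state.
- arm.get_state(): the state, without advancing time (a new reading comes with each control period).
- arm.snapshot(name): name is "scene" or "top" or "wrist"; returns a dict with "pixels" (420x560x3 uint8, red, green, blue), "depth" (420x560 float32, m along the optical axis (not along the pixel's ray), 0 where there is no reading), "fovy" (degrees; the focal length in pixels is half the picture's height over the tangent of half this angle, whatever the lens; pixels are square), "cx", "cy" (the principal point, pixels), "pose" (4x4, takes a point from camera to world coordinates); the wrist camera has in their place "mount" (4x4, takes a point from camera to tool coordinates, whose origin is the TCP and whose axes are the flange's). Camera axes: x right, y up, looking along -z (the intrinsics and any distortion apply to the point x, -y, -z); pixel columns grow to the right and rows downward; lengths in m; the calibration is good to about 2 mm. A picture is of the moment at which its call begins: read the wrist's pose just before it.
- arm.sign_off(): hands the job in; it is judged then, once.
The state is a dict: "t": time; "q": joint angles; "joint_velocities": joint speeds; "effort": joint torques, N m; "tcp_pos": TCP position; "orientation": TCP orientation; "wrist_force": force on the tool from outside, world axes, zero at the start; "torque": the same for the moment, N m; "gripper_width": finger opening in m; "gripper_force": force on a finger pad.
Only numpy, scipy, OpenCV 4.12 (cv2) and the standard library are available. Lean on these libraries where they do the work, as an engineer would, in place of code of your own. Each camera call takes 0.05 s, during which the arm holds its last target. There are 200 camera calls.

## Working session

There is one attempt and no reset: what is moved stays moved. The work goes in short steps, Python scripts to look and compute and a tool call to move; the robot and the scene stay as the last step left them, time stands still between calls to the robot, and variables do not carry over. Pictures are saved under pics/ and viewed, at most 10 in all, crops included, and the job is handed in when it is done.

Besides the shell and the picture viewer there is one more tool, called after ">>>" as name(argument=value, ...), one argument or row to a line, values as JSON. send_rows: Moves the arm, as the interface text tells. Its arguments: {"type":"object","properties":{"rows":{"type":"string"},"newtons":{"type":"number"}},"required":["rows"]}

```bash
mkdir -p pics; cat > h.py <<'E'
import numpy as np, cv2
from bench import arm
def snap(n,save=None):
    st=arm.get_state(); s=arm.snapshot(n)
    if n=="wrist":
        T=np.eye(4);T[:3,:3]=st["orientation"];T[:3,3]=st["tcp_pos"];s["pose"]=T@np.array(s["mount"])
    if save: cv2.imwrite("pics/"+save,s["pixels"][:,:,::-1])
    return s
def pts(s):
    h,w=s["depth"].shape; f=h/2/np.tan(np.radians(s["fovy"])/2)
    v,u=np.mgrid[:h,:w]; d=s["depth"]
    P=np.stack([(u-s["cx"])/f*d,-(v-s["cy"])/f*d,-d,np.ones_like(d)],-1)
    return (P@np.array(s["pose"]).T)[...,:3]
E
python3 - <<'E'
from h import *
s=snap("top","top.png"); P=pts(s); np.savez("top.npz",P=P,pix=s["pixels"])
print({k:v for k,v in s.items() if k not in("pixels","depth")})
st=arm.get_state();print(st["tcp_pos"],st["orientation"],arm.grasp_offset,st["t"])
s=snap("scene");print([k for k in s])
E
```

```text
{'fovy': 50.9250309814812, 'cx': 285.38402508027485, 'cy': 205.74125489779274, 'pose': array([[ 0.00897067,  0.98857709, -0.15044887,  0.42266413],
       [-0.99943902,  0.0137189 ,  0.03055222,  0.07355758],
       [ 0.03226722,  0.1500904 ,  0.98814559,  1.04625748],
       [ 0.        ,  0.        ,  0.        ,  1.        ]])}
[0.16173216 0.52534595 0.19322179] [[-9.55699731e-01  2.94342554e-01 -6.97242010e-04]
 [ 2.94343216e-01  9.55699016e-01 -1.20921151e-03]
 [ 3.10431100e-04 -1.36087157e-03 -9.99999026e-01]] 0.0187 0.05
['pixels', 'depth', 'fovy', 'cx', 'cy', 'pose']
```

View pics/top.png

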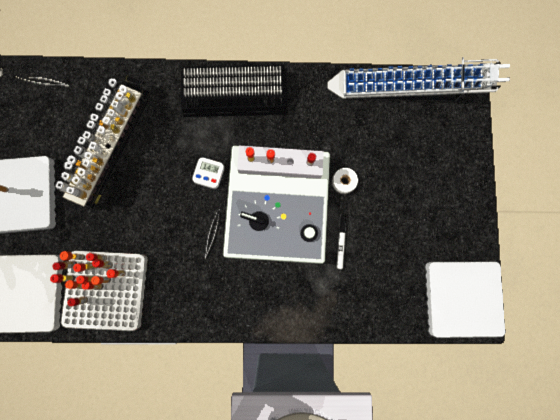

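The top view shows the mixer around (278,203). The dial axis is near (260,221) with the pointer to the upper left at (240,214). The dots are blue (266,198), green (278,205) and yellow (284,216), and the key is at (309,232).

```bash
python3 - <<'E'
from h import *
d=np.load("top.npz");P=d["P"];pix=d["pix"]
hsv=cv2.cvtColor(pix,cv2.COLOR_RGB2HSV)
roi=np.zeros(pix.shape[:2],bool);roi[192:258,228:325]=1
for n,lo,hi in(("green",45,80),("blue",100,130),("yellow",20,35)):
    m=roi&(hsv[...,1]>120)&(hsv[...,2]>80)&(hsv[...,0]>=lo)&(hsv[...,0]<=hi)
    print(n,m.sum(),P[m].mean(0))
deck=np.median(P[240:252,240:290].reshape(-1,3),0)[2];print("deck z",deck)
m=roi&(P[...,2]>deck+.026)&(P[...,2]<deck+.05)
n,l,s,c=cv2.connectedComponentsWithStats(m.astype(np.uint8))
for i in range(1,n):
    if s[i,4]>8:
        Q=P[l==i];mu=Q[:,:2].mean(0);w,V=np.linalg.eigh(np.cov((Q[:,:2]-mu).T));t=(Q[:,:2]-mu)@V[:,1]
        print("hi",s[i],Q.mean(0),V[:,1],t.min(),t.max(),np.ptp((Q[:,:2]-mu)@V[:,0]))
m=roi&(P[...,2]>deck+.005)&(P[...,2]<deck+.026)
n,l,s,c=cv2.connectedComponentsWithStats(m.astype(np.uint8))
for i in range(1,n):
    if s[i,4]>8: Q=P[l==i];print("mid",s[i],(Q.min(0)+Q.max(0))/2,np.ptp(Q,0),Q[:,2].max())
m=(P[...,2]>.03)&(P[...,2]<.06);mm=np.zeros_like(m);mm[140:265,215:335]=1;m&=mm
print(P[m].min(0),P[m].max(0),cv2.minAreaRect(P[m][:,:2].astype(np.float32)))
key=P[232,309];print("key",P[228:237:2,303:317:2,2].round(3))
# white pixels in key
cv2.imwrite("pics/crop.png",cv2.resize(pix[185:265,220:330,::-1],None,fx=7,fy=7,interpolation=cv2.INTER_CUBIC))
E
```

```text
green 17 [0.57685264 0.06115964 0.05116005]
blue 25 [0.59337945 0.08612986 0.0508681 ]
yellow 24 [0.55067587 0.04781805 0.0512487 ]
deck z 0.04927424592495061
hi [240 211  25  13 137] [0.54289852 0.11647652 0.08401508] [0.3021894 0.9532479] -0.02769787858038979 0.02883444003594742 0.011504730491116388
mid [247 211  22  20 213] [0.53885497 0.10547078 0.0648492 ] [0.04336162 0.04718918 0.0205776 ] 0.07513800029006368
mid [300 224  18  18 242] [ 0.51302576 -0.00969966  0.06477711] [0.03844258 0.03812878 0.01982367] 0.07468894407874083
[ 0.44749091 -0.05910815  0.03034429] [0.7150796  0.18066981 0.05999869] ((0.5809135437011719, 0.0610559917986393), (0.23061169683933258, 0.25874724984169006), 87.16877746582031)
key [[0.064 0.061 0.071 0.072 0.074 0.06  0.064]
 [0.058 0.072 0.07  0.07  0.071 0.07  0.062]
 [0.062 0.072 0.073 0.073 0.07  0.074 0.064]
 [0.062 0.071 0.071 0.068 0.071 1.046 0.059]
 [0.062 0.063 0.073 0.07  0.069 0.062 0.061]]
```

View pics/crop.png

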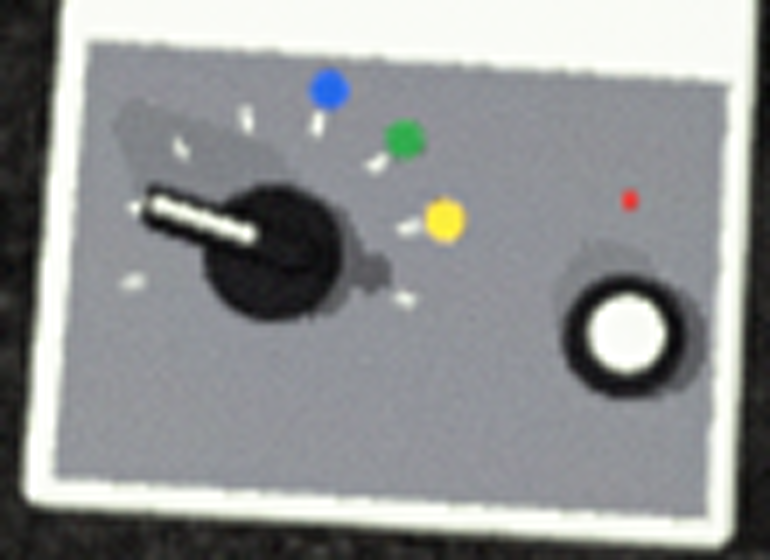

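The pointer rests at 72.4°, click 1, and green lies at -47.7°, click 5, so it needs four clicks. The axis is at (0.5387, 0.1032), and all three dots measure about 57 mm from it. The key top is at (0.513, -0.010, about 0.073). I'll approach the bar's counter-clockwise side with shut fingers, the tool's -x pointing clockwise.

>>> send_rows(
  rows="0 0 -0.025 0 0; 0 0 -0.025 0 0; -0.0252 -0.01436 0 0.5 0; -0.0252 -0.01436 0 0 0; -0.0252 -0.01436 0 0 0; -0.0252 -0.01436 0 0 0; -0.0252 -0.01436 0 0 0; -0.0252 -0.01436 0 0 0; -0.0252 -0.01436 0 0 0; -0.0252 -0.01436 0 0 0; -0.0252 -0.01436 0 0 0; -0.0252 -0.01436 0 0 0; -0.0252 -0.01436 0 0 0; -0.0252 -0.01436 0 0 0; -0.0252 -0.01436 0 0 0; -0.0252 -0.01436 0 0 0; -0.0252 -0.01436 0 0 0; -0.0252 -0.01436 0 0 0; -0.0252 -0.01436 0 0 0; -0.0252 -0.01436 0 0 0",
  newtons=20,
)

```text
t: 1.77
tcp_pos: [0.5168, 0.1409, 0.2435]
orientation: [[-0.953, 0.303, -0.001], [0.303, 0.953, -0.0], [0.001, -0.0, -1.0]]
wrist_force: [0.9, 0.6, 0.0]
gripper_width: 0.0003
gripper_force: 0.0
```

```bash
python3 - <<'E'
from h import *
st=arm.get_state();print(st["t"],st["tcp_pos"],st["orientation"].round(4),st["wrist_force"],st["gripper_width"])
s=snap("wrist","w1.png"); P=pts(s); np.savez("w1.npz",P=P,pix=s["pixels"])
hsv=cv2.cvtColor(s["pixels"],cv2.COLOR_RGB2HSV)
for n,lo,hi in(("green",45,80),("blue",100,130),("yellow",20,35)):
    m=(hsv[...,1]>120)&(hsv[...,2]>80)&(hsv[...,0]>=lo)&(hsv[...,0]<=hi)&(abs(P[...,2]-.05)<.01)
    print(n,m.sum(),np.median(P[m],0) if m.any() else 0)
m=(P[...,2]>.079)&(P[...,2]<.09)&(P[...,0]<.62)&(P[...,0]>.47)&(P[...,1]>.03)&(P[...,1]<.16)
print(m.sum(),P[m].mean(0),cv2.minAreaRect(P[m][:,:2].astype(np.float32)))
E
```

```text
1.7667 [0.51681516 0.14085829 0.24350587] [[-9.530e-01  3.029e-01 -8.000e-04]
 [ 3.029e-01  9.530e-01 -0.000e+00]
 [ 7.000e-04 -2.000e-04 -1.000e+00]] [0.94168797 0.5715384  0.04158627] 0.00028720344456336966
green 45 [0.57513887 0.06028656 0.0523932 ]
blue 62 [0.59128345 0.08506937 0.05261947]
yellow 236 [0.54947587 0.40338899 0.05358695]
543 [0.53991539 0.11638516 0.08525424] ((0.5406332015991211, 0.11637073010206223), (0.05640184134244919, 0.011228203773498535), 72.26488494873047)
```

View pics/w1.png

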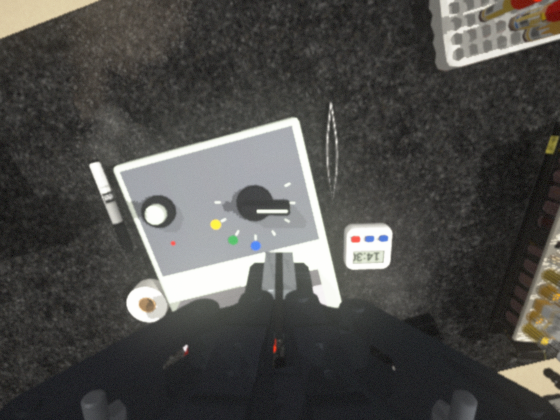

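The wrist view confirms the bar (centre 0.5405, 0.1164, angle 72.3°), with dial at (255,203), green (233,240) and key (156,213). I'll now go down beside the bar.

>>> send_rows(
  rows="0 0 0.029 0 0; 0 0 0.029 0 0; 0 0 0.029 0 0; 0 0 0.029 0 0; 0 0 0.03 0 0; 0 0 0.014 0 0; 0 0 0 0 0; 0 0 0 0 0; 0 0 0 0 0; 0 0 0 0 0",
)

```text
t: 2.65
tcp_pos: [0.5169, 0.1423, 0.0852]
orientation: [[-0.953, 0.303, 0.003], [0.303, 0.953, 0.0], [-0.002, 0.001, -1.0]]
wrist_force: [-1.0, -0.0, -0.9]
gripper_width: -0.0001
gripper_force: 0.0
```

>>> send_rows(
  rows="0 0.003 0.008 0 0; 0 0 0.0085 0 0; 0 0 0 0 0; -0.003 0 0 0 0; -0.003 0 0 0 0; -0.002 0 0 0 0; -0.002 0 0 0 0; 0 0 0 0 0; 0 0 0 0 0; 0 0 0 0 0",
)

```text
t: 3.48
tcp_pos: [0.5265, 0.1419, 0.0674]
orientation: [[-0.953, 0.303, -0.0], [0.303, 0.953, -0.0], [-0.0, -0.0, -1.0]]
wrist_force: [-0.5, 0.4, 0.0]
gripper_width: 0.0001
gripper_force: 0.0
```

>>> send_rows(
  rows="-0.002 0 0 0 0; -0.002 0 0 0 0; -0.0018 0.0009 0 3 0; -0.0018 0.0009 0 3 0; -0.0018 0.0009 0 3 0; -0.0018 0.0009 0 3 0; 0 0 0 0 0; 0 0 0 0 0",
)

```text
t: 4.15
tcp_pos: [0.5385, 0.1413, 0.0673]
orientation: [[-0.87, 0.493, 0.0], [0.493, 0.87, -0.0], [-0.0, 0.0, -1.0]]
wrist_force: [-0.2, -0.8, 0.6]
gripper_width: 0.0004
gripper_force: 0.0
```

```bash
cat > b.py <<'E'
from h import *
import sys
st=arm.get_state();a=np.array([.5374,.1031]);R=st["orientation"];d=st["tcp_pos"][:2]-a
print(st["t"],st["tcp_pos"].round(4),"off x,y",d@R[:2,0],d@R[:2,1],"tool y yaw",np.degrees(np.arctan2(R[1,1],R[0,1])),st["wrist_force"].round(2))
s=snap("top",sys.argv[1] if len(sys.argv)>1 else None);P=pts(s)
# white line of pointer
w=(s["pixels"].min(2)>150)&(P[...,2]>.079)&(P[...,2]<.09)&(np.hypot(P[...,0]-.5387,P[...,1]-.1032)<.044)
if w.sum()>4:
    mu=P[w].mean(0)[:2];e=mu-[.5387,.1032]
    print("line px",w.sum(),"angle",np.degrees(np.arctan2(e[1],e[0])))
E
python3 b.py t2.png
```

```text
4.15 [0.5385 0.1413 0.0673] off x,y 0.017867086023296272 0.03380697847584914 tool y yaw 60.463086968605076 [-0.17 -0.78  0.63]
```

>>> send_rows(
  rows="-0.0018 0.0009 0 3 0; -0.0018 0.0009 0 3 0; 0 0 0 0 0; 0 0 0 0 0",
)

```text
t: 4.53
tcp_pos: [0.5424, 0.141, 0.0673]
orientation: [[-0.814, 0.581, -0.0], [0.581, 0.814, -0.0], [0.0, -0.0, -1.0]]
wrist_force: [0.5, 0.1, 0.2]
gripper_width: -0.0001
gripper_force: 0.0
```

```bash
python3 b.py; python3 - <<'E'
from h import *
a=snap("scene")["pixels"];b=snap("wrist")["pixels"]
cv2.imwrite("pics/c3.png",np.vstack([cv2.resize(a,(400,300))[:,:,::-1],cv2.resize(b,(400,300))[:,:,::-1]]))
E
```

```text
4.5333 [0.5424 0.141  0.0673] off x,y 0.01797056686354055 0.033744103534566174 tool y yaw 54.51253151289167 [0.54 0.07 0.23]
```

View pics/c3.png

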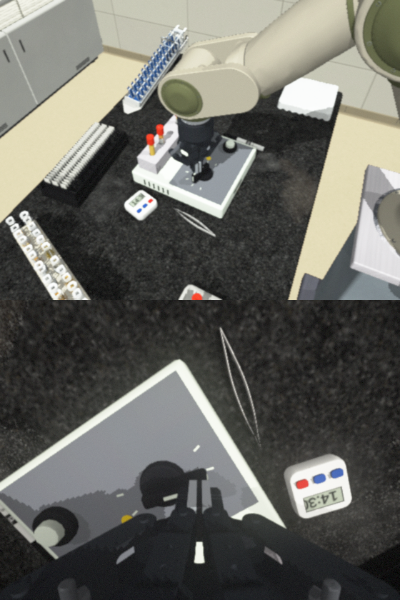

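The scene half shows the fingers over the dial at (203,170). The wrist half shows skirt and fingers at (165-200,480), but it is too dark to read the bar, so I'll take a brighter close crop.

```bash
cat > c.py <<'E'
from h import *
import sys
def br(x): return (255*(x/255.)**.5).astype(np.uint8)
b=snap("wrist")["pixels"][200:340,120:400,::-1];a=snap("scene")["pixels"][195:275,220:360,::-1]
cv2.imwrite("pics/"+sys.argv[1],np.vstack([cv2.resize(br(b),(560,280)),cv2.resize(br(a),(560,320),interpolation=cv2.INTER_CUBIC)]))
E
python3 c.py c4.png
```

```text
(no output)
```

View pics/c4.png

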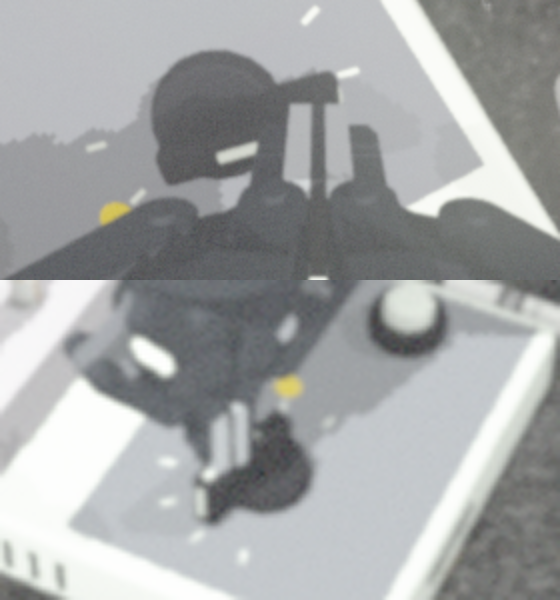

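The white line at (235,152) in the wrist crop is the pointer, lying on the far side of the dark fingertips, so the fingers are pushing from the correct side. I'll measure the line angle from the wrist camera.

```bash
cat > b.py <<'E'
from h import *
st=arm.get_state();a=np.array([.5374,.1031]);R=st["orientation"];d=st["tcp_pos"][:2]-a
print(st["t"],st["tcp_pos"].round(4),"off x,y",(d@R[:2,:2]).round(4),"tool y yaw",np.degrees(np.arctan2(R[1,1],R[0,1])).round(1),st["wrist_force"].round(2))
for n in("wrist","top"):
    s=snap(n);P=pts(s)
    w=(s["pixels"].min(2)>110)&(P[...,2]>.078)&(P[...,2]<.092)&(np.hypot(*(P[...,:2]-a).transpose(2,0,1))<.046)
    if w.sum()>5:
        Q=P[w][:,:2];e=Q.mean(0)-a;v=np.linalg.svd(Q-Q.mean(0),full_matrices=False)[2][0];v*=np.sign(v@e)
        print(n,w.sum(),"mean dir",np.degrees(np.arctan2(e[1],e[0])).round(1),"line dir",np.degrees(np.arctan2(v[1],v[0])).round(1),"r",np.hypot(*e).round(4))
E
python3 b.py
```

```text
4.7833 [0.5423 0.1411 0.0674] off x,y [0.0181 0.0338] tool y yaw 54.4 [0.66 0.03 0.05]
wrist 103 mean dir 74.2 line dir 73.1 r 0.0105
```

```bash
python3 - <<'E'
from h import *
s=snap("wrist","w5.png");P=pts(s)
for u,v in((270,242),(282,240),(260,245),(274,262),(286,262),(279,262),(255,270),(300,270),(238,276),(225,235),(205,280),(290,248)):print((u,v),P[v,u].round(4),s["pixels"][v,u])
M=np.linalg.inv(s["pose"]);f=210/np.tan(np.radians(s["fovy"])/2)
def pr(p):
    c=M@[*p,1];return (s["cx"]+f*c[0]/-c[2]).round(),(s["cy"]-f*c[1]/-c[2]).round()
st=arm.get_state();T=st["tcp_pos"];R=st["orientation"]
print("cam",s["pose"][:3,3].round(3),"tcp",pr(T),[pr(T+R@[a,b,0]) for a in(-.011,.011) for b in(-.0145,.0145)])
for th in(72.4,54.4,42.4):
    u=np.array([np.cos(np.radians(th)),np.sin(np.radians(th))])
    print(th,[pr([*(np.array([.5374,.1031])+r*u),z]) for r in(-.014,0,.042) for z in(.085,.061)])
E
```

```text
(270, 242) [0.5411 0.1343 0.0652] [46 45 48]
(282, 240) [0.5434 0.1418 0.0679] [52 53 52]
(260, 245) [0.5387 0.1284 0.0664] [45 45 46]
(274, 262) [0.5312 0.1455 0.1215] [124 127 129]
(286, 262) [0.5344 0.1498 0.1213] [133 136 138]
(279, 262) [0.5324 0.1473 0.1215] [42 45 46]
(255, 270) [0.53   0.1358 0.1201] [40 41 43]
(300, 270) [0.5416 0.1524 0.1205] [53 53 53]
(238, 276) [0.5402 0.1132 0.087 ] [178 183 168]
(225, 235) [0.5216 0.1135 0.0627] [47 47 52]
(205, 280) [0.5318 0.0953 0.0853] [35 37 36]
(290, 248) [0.5496 0.1434 0.0705] [157 161 151]
cam [0.48  0.184 0.249] tcp (np.float64(280.0), np.float64(239.0)) [(np.float64(257.0), np.float64(255.0)), (np.float64(303.0), np.float64(255.0)), (np.float64(256.0), np.float64(222.0)), (np.float64(304.0), np.float64(222.0))]
72.4 [(np.float64(199.0), np.float64(286.0)), (np.float64(208.0), np.float64(267.0)), (np.float64(222.0), np.float64(280.0)), (np.float64(228.0), np.float64(261.0)), (np.float64(291.0), np.float64(259.0)), (np.float64(290.0), np.float64(243.0))]
54.4 [(np.float64(197.0), np.float64(280.0)), (np.float64(206.0), np.float64(261.0)), (np.float64(222.0), np.float64(280.0)), (np.float64(228.0), np.float64(261.0)), (np.float64(294.0), np.float64(280.0)), (np.float64(293.0), np.float64(261.0))]
42.4 [(np.float64(198.0), np.float64(275.0)), (np.float64(207.0), np.float64(257.0)), (np.float64(222.0), np.float64(280.0)), (np.float64(228.0), np.float64(261.0)), (np.float64(292.0), np.float64(293.0)), (np.float64(291.0), np.float64(273.0))]
```

The depth shows the bar still at 72°, so the fingertips seem to have passed above it. I'll check the tips' true height.

```bash
python3 - <<'E'
from h import *
s=snap("wrist");P=pts(s);T=arm.get_state()
for u in(271,274,279,286,300):
    print(u,[(v,*P[v,u].round(3)) for v in range(236,285,4)])
print(T["gripper_width"],T["gripper_force"],T["q"].round(3))
img=s["pixels"][220:300,220:330,::-1];cv2.imwrite("pics/c6.png",cv2.resize((255*(img/255.)**.5).astype(np.uint8),None,fx=7,fy=7,interpolation=cv2.INTER_CUBIC))
E
```

```text
271 [(236, np.float64(0.543), np.float64(0.133), np.float64(0.05)), (240, np.float64(0.541), np.float64(0.135), np.float64(0.063)), (244, np.float64(0.542), np.float64(0.135), np.float64(0.068)), (248, np.float64(0.541), np.float64(0.135), np.float64(0.075)), (252, np.float64(0.53), np.float64(0.144), np.float64(0.111)), (256, np.float64(0.53), np.float64(0.144), np.float64(0.115)), (260, np.float64(0.531), np.float64(0.144), np.float64(0.118)), (264, np.float64(0.53), np.float64(0.144), np.float64(0.123)), (268, np.float64(0.531), np.float64(0.145), np.float64(0.127)), (272, np.float64(0.53), np.float64(0.145), np.float64(0.131)), (276, np.float64(0.531), np.float64(0.144), np.float64(0.133)), (280, np.float64(0.531), np.float64(0.145), np.float64(0.137)), (284, np.float64(0.531), np.float64(0.145), np.float64(0.14))]
274 [(236, np.float64(0.544), np.float64(0.135), np.float64(0.051)), (240, np.float64(0.541), np.float64(0.137), np.float64(0.065)), (244, np.float64(0.542), np.float64(0.137), np.float64(0.071)), (248, np.float64(0.542), np.float64(0.137), np.float64(0.077)), (252, np
[... 2425 characters left out ...]
p.float64(0.561), np.float64(0.144), np.float64(0.051)), (252, np.float64(0.564), np.float64(0.143), np.float64(0.051)), (256, np.float64(0.566), np.float64(0.141), np.float64(0.052)), (260, np.float64(0.568), np.float64(0.139), np.float64(0.051)), (264, np.float64(0.541), np.float64(0.153), np.float64(0.116)), (268, np.float64(0.541), np.float64(0.153), np.float64(0.12)), (272, np.float64(0.541), np.float64(0.152), np.float64(0.123)), (276, np.float64(0.541), np.float64(0.152), np.float64(0.126)), (280, np.float64(0.541), np.float64(0.152), np.float64(0.13)), (284, np.float64(0.54), np.float64(0.152), np.float64(0.134))]
0.00019243104120937227 0.0 [ 0.043  0.52   1.459  0.     1.162 -0.906]
```

View pics/c6.png

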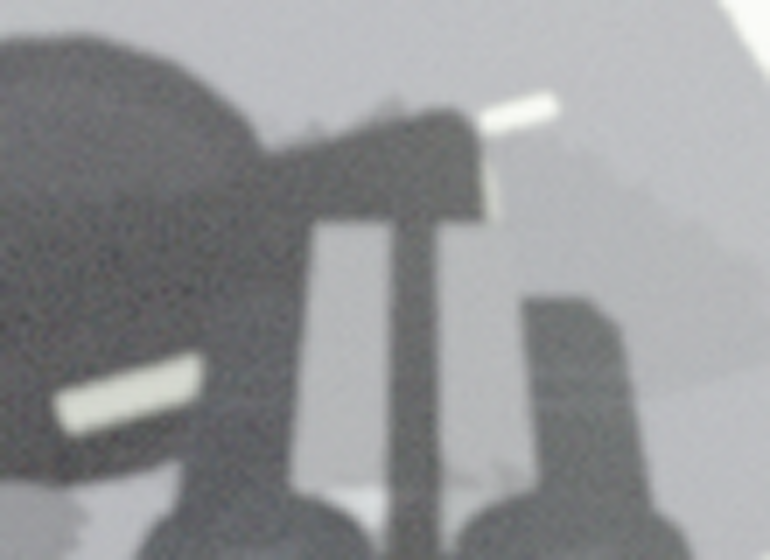

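The crop settles it. The bar (side face and white end at (490,200)) is still in click 1. The finger columns end at crop row 220, where depth gives z ≈ 0.110 against a TCP reading of 0.067. The real fingertips sit about 42 mm above the reported TCP. I'll back off to the bar's rear side, then go lower while watching the force.

>>> send_rows(
  rows="0.0018 -0.001 0 -3 0; 0.0018 -0.001 0 -3 0; 0.0018 -0.001 0 -3 0; 0.0018 -0.001 0 -3 0; 0.0018 -0.001 0 -3 0; 0.0018 -0.001 0 -3 0; 0.004 0 0 0 0; 0.004 0 0 0 0; 0.004 0 0 0 0; 0.003 0 0 0 0; 0 0 0 0 0; 0 0 0 0 0; 0 0 0.005 0 0; 0 0 0.005 0 0; 0 0 0.005 0 0; 0 0 0 0 0; 0 0 0 0 0",
)

```text
t: 6.4
tcp_pos: [0.5156, 0.1453, 0.0518]
orientation: [[-0.953, 0.303, -0.001], [0.303, 0.953, -0.0], [0.001, -0.0, -1.0]]
wrist_force: [0.2, -0.5, 0.2]
gripper_width: 0.0
gripper_force: 0.0
```

```bash
cat >> b.py <<'E'
s=snap("wrist");P=pts(s)
# lowest fingertip height: points near finger front face in tool frame
L=(P-st["tcp_pos"])@R
m=(abs(L[...,1])<.012)&(L[...,0]>.004)&(L[...,0]<.016)&(L[...,2]<.01)&(P[...,2]>.055)
print("finger pts",m.sum(),"tip z",np.percentile(P[m][:,2],[0,2,10]).round(4) if m.any() else 0)
E
python3 b.py
```

```text
6.4 [0.5156 0.1453 0.0518] off x,y [0.0335 0.0337] tool y yaw 72.4 [ 0.18 -0.54  0.2 ]
finger pts 7414 tip z [0.0939 0.0995 0.1104]
```

The tip is at 0.094 with the TCP at 0.052, so the 42 mm offset is confirmed. Down another 24 mm, then close to the bar.

>>> send_rows(
  rows="0 0 0.006 0 0; 0 0 0.006 0 0; 0 0 0.006 0 0; 0 0 0.005 0 0; 0 0 0 0 0; -0.004 0 0 0 0; -0.004 0 0 0 0; -0.003 0 0 0 0; -0.002 0 0 0 0; 0 0 0 0 0; 0 0 0 0 0",
)

```text
t: 7.47
tcp_pos: [0.5283, 0.1414, 0.0294]
orientation: [[-0.953, 0.303, 0.0], [0.303, 0.953, 0.0], [-0.0, 0.0, -1.0]]
wrist_force: [-0.7, 0.6, -0.3]
gripper_width: -0.0002
gripper_force: 0.0
```

```bash
python3 b.py
```

```text
7.4667 [0.5283 0.1414 0.0294] off x,y [0.0202 0.0337] tool y yaw 72.4 [-0.74  0.63 -0.33]
wrist 169 mean dir 120.2 line dir 72.2 r 0.0431
finger pts 7365 tip z [0.0715 0.0764 0.0874]
```

>>> send_rows(
  rows="-0.002 0 0 0 0; -0.0018 0.0009 0 3 0; -0.0018 0.0009 0 3 0; -0.0018 0.0009 0 3 0; 0 0 0 0 0; 0 0 0 0 0",
)

```text
t: 8.12
tcp_pos: [0.5357, 0.1416, 0.0293]
orientation: [[-0.895, 0.447, -0.001], [0.447, 0.895, 0.0], [0.001, -0.0, -1.0]]
wrist_force: [-2.3, 1.1, 0.6]
gripper_width: -0.0
gripper_force: 1.4
```

>>> send_rows(
  rows="-0.0018 0.0009 0 3 0; -0.0018 0.0009 0 3 0; -0.0018 0.0009 0 3 0; -0.0018 0.0009 0 3 0; 0 0 0 0 0; 0 0 0 0 0",
)

```text
t: 8.62
tcp_pos: [0.5443, 0.1407, 0.0294]
orientation: [[-0.783, 0.622, 0.001], [0.622, 0.783, -0.0], [-0.0, 0.0, -1.0]]
wrist_force: [0.4, -0.1, -0.1]
gripper_width: 0.0002
gripper_force: 0.0
```

```bash
sed -i 's/print(n,w.sum()/print(n,w.sum(),P[w].mean(0).round(4)/' b.py; python3 b.py; python3 c.py c7.png
```

```text
8.6167 [0.5443 0.1407 0.0294] off x,y [0.018  0.0338] tool y yaw 51.5 [ 0.39 -0.08 -0.13]
wrist 184 [0.5329 0.1447 0.0852] mean dir 96.2 line dir 51.2 r 0.0418
finger pts 7416 tip z [0.071  0.0765 0.0875]
```

View pics/c7.png

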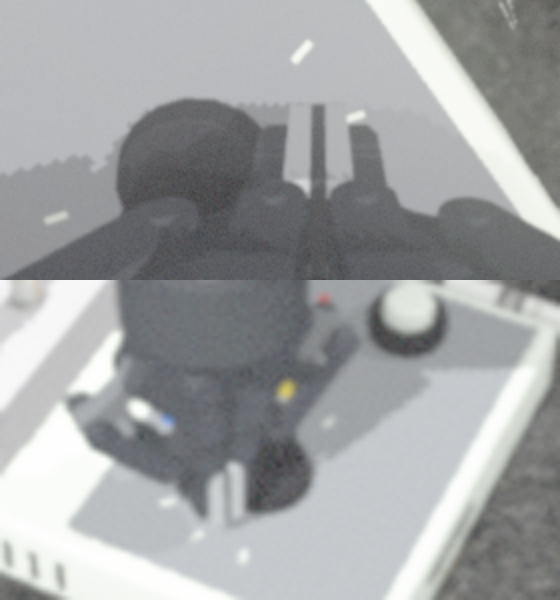

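The force rose to 2.5 N at 63° and dropped to zero at 51°, so it snapped into click 2 (42.4°). On to the next one.

>>> send_rows(
  rows="-0.0018 0.0009 0 3 0; -0.0018 0.0009 0 3 0; -0.0018 0.0009 0 3 0; -0.0018 0.0009 0 3 0; -0.0018 0.0009 0 3 0; -0.0018 0.0009 0 3 0; -0.0018 0.0009 0 3 0; 0 0 0 0 0; 0 0 0 0 0",
)

```text
t: 9.62
tcp_pos: [0.5571, 0.136, 0.0293]
orientation: [[-0.507, 0.862, -0.0], [0.862, 0.507, 0.0], [0.0, 0.0, -1.0]]
wrist_force: [-1.1, 2.6, 0.3]
gripper_width: -0.0003
gripper_force: 0.8
```

>>> send_rows(
  rows="-0.0018 0.0009 0 3 0; -0.0018 0.0009 0 3 0; -0.0018 0.0009 0 3 0; 0 0 0 0 0; 0 0 0 0 0",
)

```text
t: 10.03
tcp_pos: [0.5621, 0.1321, 0.0293]
orientation: [[-0.367, 0.93, 0.0], [0.93, 0.367, -0.0], [-0.0, 0.0, -1.0]]
wrist_force: [0.2, -0.5, -0.6]
gripper_width: 0.0003
gripper_force: 0.0
```

```bash
python3 b.py
```

```text
10.0333 [0.5621 0.1321 0.0293] off x,y [0.0179 0.0336] tool y yaw 21.5 [ 0.16 -0.46 -0.59]
wrist 195 [0.5548 0.141  0.085 ] mean dir 65.3 line dir 21.3 r 0.0417
finger pts 7523 tip z [0.0714 0.0764 0.0876]
```

The same pattern again: 2.8 N at 30°, then released. It is in click 3 (12.4°).

>>> send_rows(
  rows="-0.0018 0.0009 0 3 0; -0.0018 0.0009 0 3 0; -0.0018 0.0009 0 3 0; -0.0018 0.0009 0 3 0; -0.0018 0.0009 0 3 0; -0.0018 0.0009 0 3 0; -0.0018 0.0009 0 3 0; 0 0 0 0 0; 0 0 0 0 0",
)

```text
t: 10.93
tcp_pos: [0.5708, 0.1215, 0.0293]
orientation: [[-0.009, 1.0, -0.0], [1.0, 0.009, 0.0], [0.0, -0.0, -1.0]]
wrist_force: [0.8, 0.8, 0.4]
gripper_width: 0.0
gripper_force: 0.7
```

>>> send_rows(
  rows="-0.0018 0.0009 0 3 0; -0.0018 0.0009 0 3 0; -0.0018 0.0009 0 3 0; 0 0 0 0 0; 0 0 0 0 0",
)

```text
t: 11.35
tcp_pos: [0.5733, 0.1158, 0.0293]
orientation: [[0.147, 0.989, -0.0], [0.989, -0.147, -0.0], [-0.0, 0.0, -1.0]]
wrist_force: [-0.1, -0.1, 1.4]
gripper_width: 0.0
gripper_force: 0.0
```

```bash
python3 b.py
```

```text
11.35 [0.5733 0.1158 0.0293] off x,y [0.0178 0.0337] tool y yaw -8.5 [-0.08 -0.13  1.38]
wrist 219 [0.5717 0.1266 0.0854] mean dir 34.4 line dir -9.1 r 0.0415
finger pts 8100 tip z [0.071  0.0767 0.0885]
```

That should be click 4. The last one goes in slower.

>>> send_rows(
  rows="-0.0018 0.0009 0 3 0; -0.0018 0.0009 0 3 0; -0.0018 0.0009 0 3 0; -0.0018 0.0009 0 3 0; -0.0018 0.0009 0 3 0; -0.0018 0.0009 0 3 0; -0.0018 0.0009 0 3 0; 0 0 0 0 0; 0 0 0 0 0",
)

```text
t: 12.25
tcp_pos: [0.5755, 0.1022, 0.0293]
orientation: [[0.492, 0.87, -0.0], [0.87, -0.492, 0.0], [0.0, -0.0, -1.0]]
wrist_force: [-0.3, 0.5, -0.6]
gripper_width: 0.0001
gripper_force: 0.6
```

>>> send_rows(
  rows="-0.0009 0.0004 0 1.5 0; -0.0009 0.0004 0 1.5 0; -0.0009 0.0004 0 1.5 0; -0.0009 0.0004 0 1.5 0; 0 0 0 0 0; 0 0 0 0 0",
)

```text
t: 12.75
tcp_pos: [0.5749, 0.0979, 0.0293]
orientation: [[0.582, 0.813, -0.0], [0.813, -0.582, -0.0], [-0.0, 0.0, -1.0]]
wrist_force: [0.4, -0.2, 0.4]
gripper_width: 0.0001
gripper_force: 0.0
```

```bash
python3 b.py
```

```text
12.75 [0.5749 0.0979 0.0293] off x,y [0.0176 0.0335] tool y yaw -35.6 [ 0.38 -0.24  0.4 ]
wrist 210 [0.5786 0.1078 0.0852] mean dir 6.5 line dir -36.6 r 0.0415
finger pts 8939 tip z [0.0709 0.0767 0.0898]
```

The finger force went to zero, so it snapped. Retreat, rise, and move over the key.

>>> send_rows(
  rows="0.006 0 0 0 0; 0.006 0 0 0 0; 0 0 0 0 0; 0 0 -0.027 0 0; 0 0 -0.027 0 0; 0 0 -0.027 0 0; 0 0 0 0 0; -0.0227 0.0021 0 0 0; -0.0227 0.0021 0 0 0; -0.0227 0.0021 0 0 0; -0.0227 0.0021 0 0 0; -0.0227 0.0021 0 0 0; -0.0227 0.0021 0 0 0; 0 0 0 0 0; 0 0 0 0 0; 0 0 0 0 0",
)

```text
t: 14.23
tcp_pos: [0.5133, -0.0097, 0.1103]
orientation: [[0.582, 0.813, 0.0], [0.813, -0.582, 0.0], [0.0, 0.0, -1.0]]
wrist_force: [0.2, 0.5, 0.2]
gripper_width: 0.0001
gripper_force: 0.0
```

```bash
python3 b.py; python3 - <<'E'
from h import *
a=snap("top")["pixels"][185:265,220:330,::-1];b=snap("wrist")["pixels"][:,:,::-1]
cv2.imwrite("pics/c8.png",np.vstack([cv2.resize(a,(400,290)),cv2.resize(b,(400,300))]))
E
```

```text
14.2333 [ 0.5133 -0.0097  0.1103] off x,y [-0.1058  0.0461] tool y yaw -35.6 [0.22 0.5  0.25]
wrist 410 [0.5519 0.0864 0.0864] mean dir -49.2 line dir -47.7 r 0.0221
top 38 [0.5536 0.0872 0.085 ] mean dir -44.4 line dir -48.0 r 0.0227
finger pts 8227 tip z [0.1522 0.1575 0.1696]
```

View pics/c8.png

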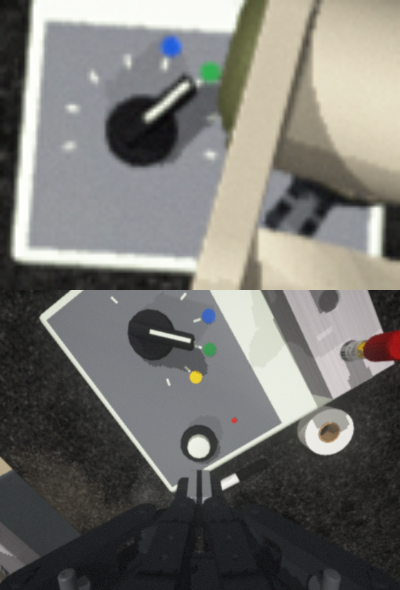

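The pointer aims at the green dot in both views, with its line at -47.8° against -47.7° for green. Now I'll measure the key from the wrist view, around (277,220) at full size.

```bash
python3 - <<'E'
from h import *
st=arm.get_state();s=snap("wrist");P=pts(s)
m=(s["pixels"].min(2)>150)&(P[...,2]>.062)&(P[...,2]<.085)&(np.hypot(P[...,0]-.513,P[...,1]+.01)<.025)
Q=P[m];z=np.median(Q[:,2]);T=Q[abs(Q[:,2]-z)<.003]
print(m.sum(),z,T.mean(0),cv2.minEnclosingCircle(T[:,:2].astype(np.float32)))
d=T.mean(0)-st["tcp_pos"];print("tool shift",(st["orientation"].T@d).round(4))
E
```

```text
756 0.07277201710450855 [ 0.51170668 -0.01012122  0.0727325 ] ((0.5115260481834412, -0.010765505954623222), 0.011633352376520634)
tool shift [-0.0012 -0.0008  0.0375]
```

>>> send_rows(
  rows="-0.001 -0.001 0.024 0 0; 0 0 0.024 0 0; 0 0 0.024 0 0; 0 0 0 0 0; 0 0 0 0 0; 0 0 0.002 0 0; 0 0 0.002 0 0; 0 0 0.002 0 0; 0 0 0.002 0 0; 0 0 0 0 0; 0 0 0 0 0",
)

```text
t: 15.45
tcp_pos: [0.5122, -0.0105, 0.0308]
orientation: [[0.582, 0.813, 0.002], [0.813, -0.582, -0.0], [0.001, 0.002, -1.0]]
wrist_force: [1.4, 0.7, 2.6]
gripper_width: -0.0002
gripper_force: 1.5
```

>>> send_rows(
  rows="0 0 0.0015 0 0; 0 0 0.0015 0 0; 0 0 0 0 0; 0 0 0 0 0",
)

```text
t: 15.78
tcp_pos: [0.5122, -0.0105, 0.0284]
orientation: [[0.582, 0.813, 0.002], [0.813, -0.582, -0.001], [0.001, 0.002, -1.0]]
wrist_force: [-0.2, 0.9, 13.7]
gripper_width: -0.0001
gripper_force: 6.5
```

>>> send_rows(
  rows="0 0 0.0015 0 0; 0 0 0.001 0 0; 0 0 0 0 0; 0 0 0 0 0",
)

```text
t: 16.12
tcp_pos: [0.5125, -0.0106, 0.0279]
orientation: [[0.582, 0.813, 0.004], [0.813, -0.582, -0.001], [0.001, 0.004, -1.0]]
wrist_force: [-6.7, 1.2, 35.2]
gripper_width: -0.0001
gripper_force: 17.7
```

The force rose past 4.5 N to a hard stop. I'll check the key height by depth before releasing.

```bash
python3 - <<'E'
from h import *
s=snap("wrist","w9.png");P=pts(s);r=np.hypot(P[...,0]-.5117,P[...,1]+.0103)
L=(P[...,2]>.055)&(P[...,2]<.08)
m=(s["pixels"].min(2)>140)&L&(r<.0125)
d=(s["pixels"].max(2)<90)&L&(r>.0125)&(r<.02)
print(m.sum(),np.percentile(P[m][:,2],[10,50,90]) if m.any() else 0,"ring",d.sum(),np.percentile(P[d][:,2],[10,50,90]) if d.any() else 0)
E
```

```text
245 [0.06425089 0.06567118 0.07078223] ring 1827 [0.05917294 0.06274899 0.06380137]
```

The key top is at 0.0657, down from 0.0728, and still above the ring at 0.063. It is fully pressed, so I'll release and rise.

>>> send_rows(
  rows="0 0 -0.004 0 0; 0 0 -0.006 0 0; 0 0 -0.01 0 0; 0 0 -0.025 0 0; 0 0 -0.03 0 0; 0 0 -0.03 0 0; 0 0 0 0 0; 0 0 0 0 0; 0 0 0 0 0",
)

```text
t: 16.92
tcp_pos: [0.5106, -0.0103, 0.1288]
orientation: [[0.582, 0.813, -0.002], [0.813, -0.582, 0.0], [-0.001, -0.002, -1.0]]
wrist_force: [-1.0, -0.9, -0.5]
gripper_width: 0.0002
gripper_force: 0.0
```

```bash
python3 b.py; python3 - <<'E'
from h import *
s=snap("wrist");P=pts(s);r=np.hypot(P[...,0]-.5117,P[...,1]+.0103)
m=(s["pixels"].min(2)>150)&(r<.010)&(P[...,2]<.09)
print("key z",m.sum(),np.median(P[m][:,2]))
m=(r>.02)&(s["pixels"].min(2)>200)
E
```

```text
16.9167 [ 0.5106 -0.0103  0.1288] off x,y [-0.1078  0.0443] tool y yaw -35.6 [-1.04 -0.88 -0.49]
wrist 353 [0.5519 0.0863 0.0864] mean dir -49.2 line dir -47.8 r 0.0222
top 37 [0.5533 0.0876 0.0849] mean dir -44.2 line dir -47.5 r 0.0222
finger pts 9057 tip z [0.1705 0.1762 0.1892]
key z 496 0.07296050084876876
```

The key is back up at 0.073, the pointer is still on green, and the arm is clear.

```bash
python3 -c "
from bench import arm
print(arm.sign_off())"
```

```text
the job is handed in; nothing more can be done
None
```

The selector was pushed four clicks clockwise and rests on the green dot; the start key was then pressed fully down (up to 35 N against its stop) and came back up, and the job is handed in with the arm clear at about 17 s.

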